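Tap a printing block and lift it level off its print

ROBOT

A 6-joint arm with a two-finger parallel gripper is mounted at the origin on the work surface. World frame = base frame: x ahead of the robot, y to its left, z up, the work surface at z = 0. Lengths are in m, angles in rad, forces in N, time in s.
With the tool pointing down it reaches from about 0.3 to 0.775 m from the base axis. Payload 14.6 kg.
Tool frame: the origin (TCP) lies midway between the tips of the shut fingers; the grasp point (between the pads) lies behind it (ctrl.grip_point_offset is the z of the grasp point in the tool frame, in m); z points along the fingers, y is the line along which they close (so a half turn about z gives the same grasp; the last joint's range is limited). The gripper opens to 85 mm and grips with 20 to 120 N. Pads are 22 mm wide; open, the fingers measure 114 mm over their backs; the gripper's body (76 mm by 85 mm) begins 54 mm behind the grasp point. The pads swing forward as they close: fully open they stand 13 mm farther back than shut.
Start: joints at [-1.298, 0.3, 1.521, -0, 1.321, -0.067], TCP at [0.183, -0.519, 0.231] pointing down, gripper open.
Joint ranges: [-3.03, 3.03], [-0.79, 2.21], [0.23, 2.52], [-1.04, 4.18], [0, 3.07], [-2.55, 2.55]. Speed limits (rad/s): [2.22, 2.22, 2.57, 3.14, 3.14, 3.14].

INTERFACE

Orientations are given as a unit quaternion [w, x, y, z].
In Python, from workcell import ctrl, eyes, workorder, finder gives the robot as it stands. The module is installed in compiled form; this text tells all that it offers.
- The arm moves only by the shell command python3 -m inch 'ROWS' [OPENING]. ROWS is JSON, a list of rows, each a list of 2 entries, a list of its own where there are three numbers: the shift along the tool's x, y, z normalised to -1 to 1, where 1 is 7.5 cm, then the turn, a rotation vector about the tool's x, y, z normalised to -1 to 1, where 1 is 180 degrees. In form: [[[tx, ty, tz], [ax, ay, az]], ...]. A call has exactly 8 rows; each row shifts and turns the commanded pose from where the row before left it, along the tool's axes as they then stand; what a row does not reach is not made up. A row lasts 1/8 s, in which the tool goes at most 62.5 mm and 10.7 degrees, less where a joint would pass 70% of its speed; a pose out of reach is approached as far as the arm can. A call with a number of a shift or a turn outside -1 to 1 is refused whole. A call with a gripper value outside its range is refused whole. OPENING is the opening, from -1 (shut) to 1 (fully open), set as the call begins (- or left out, the last holds). The fingers move at their own pace and stop on an object; the grip force is fixed at half the most. Time passes only in rows, so rows that do not move let the fingers close, or fill a call up. It gives the time, the measured TCP pose, the force, the opening and the grip force at its end, in the units of the state.
- ctrl.read_state(): the state, without advancing time (a new reading comes with each control period).
- eyes.get_image(name): name is "side" or "top" or "wrist"; returns a dict with "pixels" (384x512x3 uint8, red, green, blue), "range_z" (384x512 float32, m along the optical axis (not along the pixel's ray), 0 where there is no reading), "vertical_fov" (degrees; the focal length in pixels is half the picture's height over the tangent of half this angle, whatever the lens; pixels are square), "cx", "cy" (the principal point, pixels), "world_to_cam" (4x4, takes a point from world to camera coordinates); the wrist camera has in their place "T_tool_cam" (4x4, takes a point from camera to tool coordinates, whose origin is the TCP and whose axes are the flange's). Camera axes: x right, y down, z forward; pixel columns grow to the right and rows downward; lengths in m; the calibration is good to about 2 mm. A picture is of the moment at which its call begins: read the wrist's pose just before it.
- workorder.job_done(): hands the job in; it is judged then, once.
Trained networks look in a picture, given as the dict that the camera call returned (one of the last four; its "shot" number tells which), for a name from the list of things; names that differ only in an ending like _2 or _b are one class to them, and where a whole thing is asked for, a point or a joint stands for the part that bears it (a point fixed in the world has none). Each returns a list of dicts, best first, with "confidence" (0 to 1); they miss things now and then, are a little off and sometimes report something else, mostly with a low value. They report only what shows in the picture. A call takes as long as a camera call. They do not tell look-alikes from the thing itself.
- finder.regions_of(picture, name): "mask" (384x512 bool, what is visible of it) and "position" ([row, column] in pixels, amid what is visible of it).
The state is a dict: "t": time; "qpos": joint angles; "joint_vel": joint speeds; "joint_torque": joint torques, N m; "ee_pos": TCP position; "tcp_rot": TCP orientation; "force": force on the tool from outside, world axes, zero at the start; "moment": the same for the moment, N m; "finger_gap": finger opening in m; "finger_force": force on a finger pad.
Only numpy, scipy, OpenCV 4.12 (cv2) and the standard library are available. Lean on these libraries where they do the work, as an engineer would, in place of code of your own. Each camera call takes 0.05 s, during which the arm holds its last target. There are 200 camera calls.

TASK

Take the round mallet from its wooden rest, give the red handle of the printing block that lies on the sheet a firm tap from above to set the print, and lay the mallet back in its rest. Then grip the block by its red handle, lift it straight up without sliding or tipping it, and finish while holding it steady and level about 10 cm above its print, so that the sheet can be drawn out. Leave everything else where it is, the pebbles on the sheet too.

Things in the scene. Friction and masses are not known exactly. Their poses are not given: they have to be found in the camera images.
- printing_block: printing block of pale wood, 95 (x) x 125 (y) x 28 mm (z), inked face down on the sheet; on its back a RED bar handle, centred, 28 mm wide (x), 85 mm long (y), 40 mm tall: its top is 68 mm above the underside. Origin: centre of the underside, z up. Loose, about 0.4 kg, balanced about the handle's middle. A tap of 8 N or more prints well
- print_board: plywood board 280 (x) x 360 (y) mm carrying a white sheet 250 x 330 mm, fixed to the bench; the sheet's top is 14 mm above the bench. Earlier black leaf prints on its near half. Origin: centre of the underside, on the bench. The block lies square to it, on its middle part
- mallet: round carver's mallet lying level in its rest, 0.35 kg, head-heavy. x axis: from handle to head. Origin: on its axis, on the handle, 45 mm behind the head: the place to grip. Handle pale, round, 27 mm thick, from 103 mm behind the origin (35 mm knob at the butt) to 45 mm ahead (38 mm collar on the last 8 mm). Head dark, cylinder 64 mm across, from 45 to 155 mm ahead
- mallet_head (a point): the middle of the mallet's head, on its axis, 100 mm ahead of the mallet's origin along its x; the round side of the head is 32 mm from this point
- mallet_rest: wooden rest fixed to the bench: base 235 x 80 mm and two V-blocks, a large one under the head (100 mm ahead of the origin; 88 mm wide, 60 mm tall), a small one under the handle's butt (68 mm behind); between them the handle is free. Origin: on the bench, below the mallet's origin at the start; x axis along the mallet to its head. The mallet's axis lies 64 mm above the bench
- pebble_a: pale pebble, 50 mm across, 24 mm tall, on a far corner of the sheet as a weight. Origin: centre of its underside
- pebble_b: grey pebble, 54 mm across, 22 mm tall, on the other far corner of the sheet. Origin: centre of its underside
- spare_block: a smaller printing block with a BLUE handle, 75 x 95 mm, 62 mm tall in all, standing on the bench at the left; not to be used. Origin: centre of its underside
- baren: round rubbing pad (baren) with a strap handle, 112 mm across, 31 mm tall, at the left. Origin: centre of its underside
- brayer: ink roller, black roller 100 mm long with a wooden handle, 45 mm tall, lying on a glass slab at the right. Origin: under its middle, on the slab
Not all that is in view belongs to the job. Leave any pink look-alike of the printing_block alone. Leave any blue look-alike of the mallet_rest alone.

How it is judged:
By the outcome, as a careful person would: the job done as asked, in the order asked, and still so for the second after the job is handed in, while the arm keeps its last pose, push and grip.
It also fails if it takes over 59 s, if anything falls off the work surface, if the arm or the gripper's body presses on something with over 40 N, if the wrist force passes 120 N, or if a joint passes its speed limit or range.

## Working session

There is one attempt and no reset: what is moved stays moved. The work goes in short steps, Python scripts to look and compute and a shell command to move; the robot and the scene stay as the last step left them, time stands still between calls to the robot, and variables do not carry over. Pictures are saved under pics/ and viewed, at most 10 in all, crops included, and the job is handed in when it is done.

```bash
mkdir -p pics
cat > h.py <<'E'
import numpy as np, cv2
from scipy.spatial.transform import Rotation as R
from workcell import ctrl, eyes, workorder, finder
def cloud(im):
    z=im["range_z"]; H,W=z.shape; f=H/2/np.tan(np.radians(im["vertical_fov"])/2)
    v,u=np.mgrid[:H,:W]; P=np.stack([(u-im["cx"])/f*z,(v-im["cy"])/f*z,z],-1)
    if "world_to_cam" in im: T=np.linalg.inv(im["world_to_cam"])
    else: T=im["Ttw"]@im["T_tool_cam"]
    W_=P@T[:3,:3].T+T[:3,3]; W_[z<=0]=np.nan
    return W_
def wrist():
    s=ctrl.read_state(); q=s["tcp_rot"]; T=np.eye(4)
    T[:3,:3]=R.from_quat([q[1],q[2],q[3],q[0]]).as_matrix(); T[:3,3]=s["ee_pos"]
    im=eyes.get_image("wrist"); im["Ttw"]=T; return im
def save(im,n): cv2.imwrite(f"pics/{n}.png",im["pixels"][:,:,::-1])
E
python3 - <<'E'
from h import *
s=ctrl.read_state(); print({k:np.round(v,3).tolist() for k,v in s.items() if k!="joint_torque"}, ctrl.grip_point_offset)
ims={n:eyes.get_image(n) for n in("top","side")}
for n,im in ims.items():
    save(im,n+"0"); C=cloud(im)
    for t in("printing_block","mallet","mallet_head","mallet_rest","print_board","pebble_a","spare_block"):
        for d in finder.regions_of(im,t)[:3]:
            P=C[d["mask"]]; P=P[~np.isnan(P[:,0])]
            print(n,t,round(d["confidence"],2),np.round(d["position"]),np.round(np.median(P,0),3),"lo",np.round(np.percentile(P,2,axis=0),3),"hi",np.round(np.percentile(P,98,axis=0),3))
E
```

```text
{'t': 0.0, 'qpos': [-1.298, 0.3, 1.522, -0.0, 1.321, -0.067], 'joint_vel': [0.002, 0.001, 0.003, -0.0, 0.001, 0.001], 'ee_pos': [0.183, -0.518, 0.231], 'tcp_rot': [-0.001, 0.986, 0.169, -0.0], 'force': [0.458, -0.003, 0.376], 'moment': [-0.006, 0.016, -0.028], 'finger_force': 0.0, 'finger_gap': 0.086} -0.0187
top printing_block 0.78 [168. 202.] [0.564 0.164 0.043] lo [0.528 0.106 0.028] hi [0.619 0.224 0.085]
top printing_block 0.58 [233. 273.] [ 0.353 -0.069  0.029] lo [ 0.306 -0.122  0.022] hi [ 0.404 -0.021  0.072]
top mallet 0.91 [149. 324.] [ 0.609 -0.251  0.082] lo [ 0.455 -0.289  0.062] hi [ 0.693 -0.209  0.098]
top mallet_head 0.77 [152. 327.] [ 0.608 -0.253  0.08 ] lo [ 0.455 -0.292  0.008] hi [ 0.697 -0.209  0.098]
top mallet_rest 0.87 [179. 320.] [ 0.532 -0.251  0.012] lo [ 0.447 -0.315  0.003] hi [ 0.662 -0.205  0.067]
top mallet_rest 0.79 [257. 343.] [ 0.27  -0.299  0.012] lo [ 0.163 -0.346  0.006] hi [ 0.382 -0.25   0.063]
top print_board 0.69 [174. 186.] [0.555 0.211 0.013] lo [0.438 0.021 0.007] hi [0.71  0.369 0.021]
top print_board 0.67 [152. 326.] [ 0.609 -0.254  0
[... 1091 characters left out ...]
]
side mallet_rest 0.63 [159. 262.] [ 0.549 -0.251  0.013] lo [ 0.454 -0.31   0.002] hi [ 0.664 -0.205  0.052]
side mallet_rest 0.45 [237. 218.] [0.567 0.186 0.043] lo [0.53  0.108 0.024] hi [0.621 0.228 0.084]
side print_board 0.86 [264. 217.] [0.553 0.247 0.014] lo [0.44  0.023 0.008] hi [0.71  0.372 0.018]
side pebble_a 0.64 [276. 170.] [0.66  0.335 0.035] lo [0.641 0.312 0.023] hi [0.684 0.351 0.041]
side pebble_a 0.55 [208. 207.] [0.664 0.068 0.033] lo [0.643 0.04  0.022] hi [0.688 0.085 0.04 ]
side pebble_a 0.3 [350. 172.] [0.561 0.523 0.014] lo [0.512 0.469 0.002] hi [0.615 0.571 0.033]
side spare_block 0.76 [370. 256.] [0.351 0.51  0.028] lo [0.311 0.466 0.021] hi [0.39  0.545 0.064]
```

View pics/top0.png

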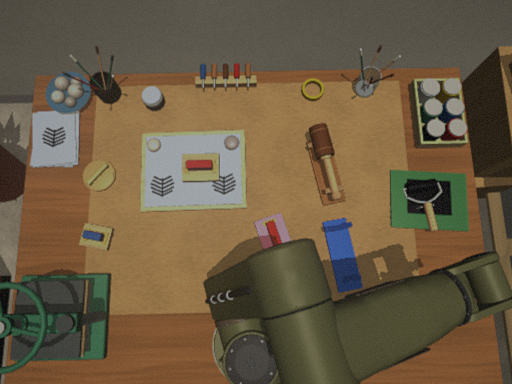

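View pics/side0.png

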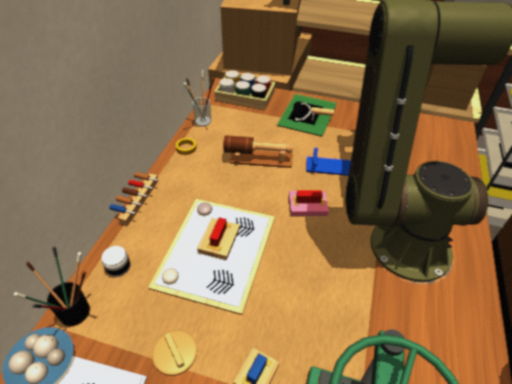

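The red-handled pale wood block on the sheet is at (168,202) in the top view. Its pink look-alike lies off the sheet at (233,273). The wooden rest holding the mallet is at (150–200,325), and the empty blue look-alike is at (257,343). The task's block and rest are the pale one and the wooden one, which I'll confirm in one enlarged crop while measuring.

Run:
```python
from h import *
for n in("top","side"):
    im=eyes.get_image(n); C=cloud(im); px=im["pixels"].astype(int)
    if n=="top":
        c=im["pixels"][100:270,130:390]; cv2.imwrite("pics/crop.png",cv2.resize(c,None,fx=3,fy=3,interpolation=cv2.INTER_CUBIC)[:,:,::-1])
    ok=~np.isnan(C[...,0])
    # mallet: region box, above z .05 dark head / pale handle
    box=ok&(C[...,0]>.42)&(C[...,0]<.73)&(C[...,1]>-.33)&(C[...,1]<-.17)&(C[...,2]>.068)
    P=C[box]; 
    head=P[P[:,2]>.082]; hd=P[P[:,2]<.08]
    vx,vy,x0,y0=cv2.fitLine(P[:,:2].astype(np.float32),cv2.DIST_HUBER,0,.01,.01).ravel(); 
    if vx<0: vx,vy=-vx,-vy
    d=np.array([vx,vy]); s=(P[:,:2]-[x0,y0])@d
    print(n,"axis",d,np.degrees(np.arctan2(vy,vx)),"c",x0,y0,"butt",s.min(),"front",np.percentile(s,99.5),"headpts s",np.percentile((head[:,:2]-[x0,y0])@d,[1,99]),"zmax",np.percentile(P[:,2],99))
    o=np.array([x0,y0])+d*(np.percentile((head[:,:2]-[x0,y0])@d,99)-155e-3); print(" origin est",o,"head",o+.1*d, "butt->origin",np.array([x0,y0])+d*(s.min()+.103))
    red=ok&(px[...,0]>110)&(px[...,1]<70)&(px[...,2]<70)&(C[...,1]>.09)&(C[...,1]<.25)&(C[...,0]>.5)&(C[...,0]<.64)&(C[...,2]>.076)
    Q=C[red][:,:2].astype(np.float32); print(" red top",red.sum(),cv2.minAreaRect(Q),"z",np.median(C[red][:,2]))
    b=ok&(C[...,1]>.07)&(C[...,1]<.26)&(C[...,0]>.49)&(C[...,0]<.66)&(C[...,2]>.036)&(C[...,2]<.048)
    print(" block",cv2.minAreaRect(C[b][:,:2].astype(np.float32)))
    w=ok&(C[...,1]>.0)&(C[...,1]<.4)&(C[...,0]>.4)&(C[...,0]<.75)&(px.min(-1)>150)&(C[...,2]<.02)
    print(" sheet",cv2.minAreaRect(C[w][:,:2].astype(np.float32)))
```

```text
top axis [0.9751512  0.22154057] 12.799534 c 0.5993139 -0.250286 butt -0.15341533948736805 front 0.10312532673871351 headpts s [-0.1326707   0.10221491] zmax 0.09876522422672837
 origin est [ 0.54784048 -0.26198005] head [ 0.6453556  -0.23982599] butt->origin [ 0.55015134 -0.26145506]
 red top 178 ((0.5749061703681946, 0.1674233376979828), (0.025751741603016853, 0.08258511126041412), 1.66852867603302) z 0.08163384438437948
 block ((0.5924047231674194, 0.15031030774116516), (0.12894773483276367, 0.15916503965854645), 1.5752352476119995)
 sheet ((0.5763756036758423, 0.1969432681798935), (0.2504093647003174, 0.33076995611190796), 0.9641106724739075)
side axis [0.96347684 0.2677917 ] 15.532901 c 0.6121802 -0.23901598 butt -0.16486918091403138 front 0.09075339008330917 headpts s [-0.14963135  0.08988967] zmax 0.09947336881083099
 origin est [ 0.54944788 -0.25645199] head [ 0.64579556 -0.22967282] butt->origin [ 0.55257065 -0.25558403]
 red top 176 ((0.5751498341560364, 0.1692005842924118), (0.02532990090548992, 0.07733866572380066), 0.7107484340667725) z 0.08245343467738436
 block ((0.5922163724899292, 0.15017637610435486), (0.12617595493793488, 0.15977105498313904), 0.8889954090118408)
 sheet ((0.5764395594596863, 0.19324275851249695), (0.27074870467185974, 0.35545113682746887), 1.0426242351531982)
```

View pics/crop.png

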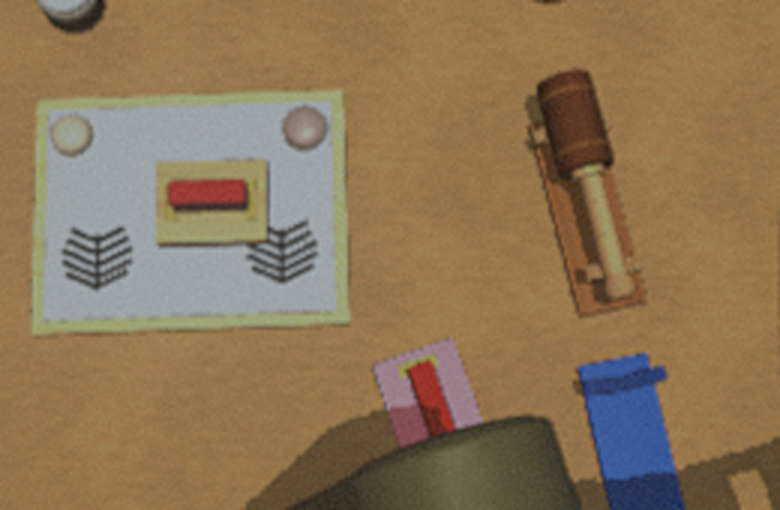

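The crop confirms it: the pale block with the red handle is on the sheet at crop (207,193), and the pink one at (430,400) is the decoy. The mallet lies in the wooden rest at crop (585,190). The handle top at (0.575, 0.168, 0.082) matches the expected height of 14 + 68 mm. I'll move above the mallet now and check it with the wrist camera.

```bash
python3 -m inch '[[[0.36,-0.1,0],[0,0,0]],[[0.36,-0.1,0],[0,0,0]],[[0.36,-0.1,0],[0,0,0]],[[0.36,-0.1,0],[0,0,0]],[[0.36,-0.1,0],[0,0,0]],[[0.36,-0.1,0],[0,0,0]],[[0.36,-0.1,0],[0,0,0]],[[0.36,-0.1,0],[0,0,0]]]' 1
python3 -m inch '[[[0.36,-0.1,0],[0,0,0]],[[0.36,-0.1,0],[0,0,0]],[[0.36,-0.1,0],[0,0,0]],[[0.36,-0.1,0],[0,0,0]],[[0.36,-0.1,0],[0,0,0]],[[0.36,-0.1,0],[0,0,0]],[[0.36,-0.1,0],[0,0,0]],[[0.36,-0.1,0],[0,0,0.036]]]'
cat > m.py <<'E'
from h import *
im=wrist(); save(im,"w1"); C=cloud(im); print(np.round(im["Ttw"],3))
for d in finder.regions_of(im,"mallet")[:2]:
    P=C[d["mask"]]; P=P[~np.isnan(P[:,0])]; print(d["confidence"],d["position"],np.percentile(P,[1,50,99],axis=0).round(3).tolist())
ok=~np.isnan(C[...,0]); P=C[ok&(C[...,0]>.4)&(C[...,0]<.74)&(C[...,1]>-.34)&(C[...,1]<-.16)]
P=P[P[:,2]>.07]
a=np.radians(13); c=np.array([.549,-.261])
for it in range(5):
    d=np.array([np.cos(a),np.sin(a)]); n=np.array([-d[1],d[0]])
    s=(P[:,:2]-c)@d; t=(P[:,:2]-c)@n
    # centre line: mid of extreme t per slice
    S=[];M=[];Wd=[];Z=[]
    for b in np.arange(-.11,.16,.01):
        k=(s>=b)&(s<b+.01)&(abs(t)<.045)
        if k.sum()>15:
            top=P[k,2].max(); kk=k&(P[:,2]>np.percentile(P[k,2],97)-.008)
            S.append(b+.005);M.append((np.percentile(t[kk],2)+np.percentile(t[kk],98))/2);Wd.append(np.ptp(t[kk]));Z.append(np.percentile(P[k,2],97))
    p=np.polyfit(S,M,1); a+=np.arctan(p[0]); c=c+n*p[1]
print("yaw",np.degrees(a),"c",c); print(np.round(np.c_[S,M,Wd,Z],3))
h=s[P[:,2]>.085]; print("extents",np.percentile(s,[.2,99.8]),"head",np.percentile(s[(P[:,2]>.088)],[1,99.5]))
E
python3 m.py
```

```text
t: 1.9
ee_pos: [0.3677, -0.3894, 0.2313]
tcp_rot: [0.0, 0.986, 0.169, 0.0]
force: [0.1, -0.8, -0.6]
finger_gap: 0.0852
finger_force: 0.0
t: 2.9
ee_pos: [0.5513, -0.2608, 0.2313]
tcp_rot: [-0.0, 0.994, 0.112, -0.0]
force: [0.4, -0.8, 0.3]
finger_gap: 0.0855
finger_force: 0.0
[[ 0.975  0.223 -0.     0.551]
 [ 0.223 -0.975  0.    -0.261]
 [-0.    -0.    -1.     0.231]
 [ 0.     0.     0.     1.   ]]
0.8 [88.7, 259.3] [[0.459, -0.291, 0.052], [0.623, -0.254, 0.087], [0.688, -0.21, 0.097]]
yaw 12.004412783173422 c [ 0.55028675 -0.26685752]
[[-0.105  0.005  0.018  0.077]
 [-0.095  0.004  0.029  0.081]
 [-0.085  0.004  0.029  0.081]
 [-0.075  0.004  0.026  0.079]
 [-0.065  0.004  0.035  0.078]
 [-0.055  0.004  0.024  0.078]
 [-0.045  0.003  0.023  0.078]
 [-0.035  0.003  0.023  0.078]
 [-0.025  0.003  0.024  0.078]
 [-0.015  0.003  0.024  0.078]
 [-0.005 -0.04   0.009  0.277]
 [ 0.005 -0.011  0.069  0.296]
 [ 0.015  0.005  0.082  0.315]
 [ 0.025 -0.022  0.016  0.134]
 [ 0.035  0.003  0.03   0.083]
 [ 0.045  0.002  0.041  0.095]
 [ 0.055  0.003  0.043  0.096]
 [ 0.065  0.003  0.044  0.097]
 [ 0.075  0.003  0.043  0.096]
 [ 0.085  0.003  0.043  0.096]
 [ 0.095  0.003  0.042  0.096]
 [ 0.105  0.002  0.042  0.096]
 [ 0.115  0.003  0.041  0.096]
 [ 0.125  0.002  0.042  0.096]
 [ 0.135  0.002  0.043  0.097]
 [ 0.145  0.002  0.058  0.084]]
extents [-0.09434187  0.1384611 ] head [-0.00686025  0.13624099]
```

View pics/w1.png

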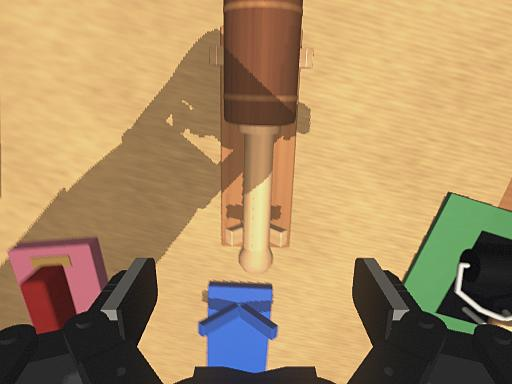

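The wrist view shows the mallet in its wooden rest, with the handle running (258,130)–(258,270) and the head above row 120, in line with the tool. The fingers got into the fit, so I'll refit without them.

```bash
sed -i 's/P=P\[P\[:,2\]>.07\]/P=P[(P[:,2]>.07)\&(P[:,2]<.11)]/; s/k.sum()>15:/k.sum()>15 and (b<-.02 or b>.03):/' m.py; python3 m.py
```

```text
[[ 0.974  0.224 -0.     0.552]
 [ 0.224 -0.974  0.    -0.26 ]
 [ 0.    -0.    -1.     0.231]
 [ 0.     0.     0.     1.   ]]
0.6 [87.6, 259.4] [[0.459, -0.29, 0.062], [0.624, -0.254, 0.087], [0.688, -0.211, 0.097]]
yaw 11.553515684538501 c [ 0.5496088  -0.26363602]
[[-0.095  0.     0.029  0.081]
 [-0.085  0.     0.03   0.081]
 [-0.075 -0.     0.026  0.079]
 [-0.065 -0.     0.024  0.078]
 [-0.055 -0.     0.024  0.078]
 [-0.045  0.     0.023  0.078]
 [-0.035  0.     0.024  0.078]
 [-0.025  0.     0.024  0.078]
 [-0.015 -0.     0.024  0.078]
 [ 0.045 -0.     0.04   0.095]
 [ 0.055  0.     0.042  0.096]
 [ 0.065  0.     0.043  0.096]
 [ 0.075 -0.     0.043  0.096]
 [ 0.085  0.     0.043  0.096]
 [ 0.095 -0.     0.043  0.096]
 [ 0.105  0.     0.042  0.096]
 [ 0.115  0.     0.042  0.096]
 [ 0.125 -0.     0.043  0.096]
 [ 0.135  0.     0.043  0.097]
 [ 0.145 -0.     0.055  0.088]]
extents [-0.09892244  0.1409318 ] head [0.0482807  0.13874065]
```

```bash
python3 -m inch '[[[-0.035,0.033,0.31],[0,0,0.007]],[[0,0,0.31],[0,0,0]],[[0,0,0.31],[0,0,0]],[[0,0,0.31],[0,0,0]],[[0,0,0.31],[0,0,0]],[[0,0,0.31],[0,0,0]],[[0,0,0.31],[0,0,0]],[[0,0,0.31],[0,0,0]]]' 1
python3 -m inch '[[[0,0,0],[0,0,0]],[[0,0,0],[0,0,0]],[[0,0,0],[0,0,0]],[[0,0,0],[0,0,0]],[[0,0,0],[0,0,0]],[[0,0,0],[0,0,0]],[[0,0,0],[0,0,0]],[[0,0,0],[0,0,0]]]' -1
```

```text
t: 4.1
ee_pos: [0.5479, -0.2652, 0.0448]
tcp_rot: [0.0, 0.995, 0.102, 0.0]
force: [0.0, 0.4, 0.3]
finger_gap: 0.0852
finger_force: 0.0
t: 5.1
ee_pos: [0.549, -0.2649, 0.0466]
tcp_rot: [0.001, 0.995, 0.102, 0.001]
force: [-2.8, -0.6, 6.0]
finger_gap: 0.0254
finger_force: 58.5
```

```bash
python3 -m inch '[[[0,0,-0.17],[0,0,0]],[[0,0,-0.17],[0,0,0]],[[0,0,-0.17],[0,0,0]],[[0,0,-0.17],[0,0,0]],[[0,0,-0.17],[0,0,0]],[[0,0,-0.17],[0,0,0]],[[0,0,-0.17],[0,0,0]],[[0,0,-0.17],[0,0,0]]]'
cat > hd.py <<'E'
from h import *
import sys
im=wrist(); save(im,sys.argv[1]); C=cloud(im); T=im["Ttw"]
Q=(C-T[:3,3])@T[:3,:3]   # tool coords
k=(~np.isnan(Q[...,0]))&(abs(Q[...,1])<.012)
for lo,hi,n in((.05,.14,"head"),(-.08,-.025,"handle"),(.012,.035,"front handle")):
    kk=k&(Q[...,0]>lo)&(Q[...,0]<hi)&(Q[...,2]>-.08)&(Q[...,2]<.03)
    if kk.sum()<30: print(n,"few");continue
    q=Q[kk]; B=[];Z=[]
    for b in np.arange(lo,hi,.005):
        m=(q[:,0]>=b)&(q[:,0]<b+.005)
        if m.sum()>10: B.append(b+.0025);Z.append(np.percentile(q[m,2],5))
    p=np.polyfit(B,Z,1); print(n,"tilt deg",np.degrees(np.arctan(p[0])).round(2),"z@ends",np.round(Z[0],4),np.round(Z[-1],4),B[0],B[-1])
h=(~np.isnan(Q[...,0]))&(Q[...,0]>.03)&(Q[...,0]<.2)&(abs(Q[...,1])<.04)&(Q[...,2]<.02)&(Q[...,2]>-.09)
print("head x range",np.percentile(Q[h][:,0],[1,99]).round(4),"y",np.percentile(Q[h][:,1],[1,99]).round(4))
s=ctrl.read_state(); print("F",np.round(s["force"],1),"M",np.round(s["moment"],2))
E
python3 hd.py w2
```

```text
t: 6.1
ee_pos: [0.5486, -0.2644, 0.1481]
tcp_rot: [-0.0, 0.995, 0.102, -0.0]
force: [0.6, -0.0, -2.5]
finger_gap: 0.0254
finger_force: 59.0
head tilt deg 1.16 z@ends -0.0482 -0.0474 0.052500000000000005 0.09749999999999998
handle tilt deg -3.14 z@ends -0.0309 -0.0314 -0.037499999999999964 -0.02749999999999996
front handle tilt deg 62.96 z@ends -0.0791 -0.0302 0.0145 0.0345
head x range [0.0322 0.0991] y [-0.0296  0.0284]
F [ 0.8 -0.1 -0.9] M [-0.03  0.14  0.  ]
```

View pics/w2.png

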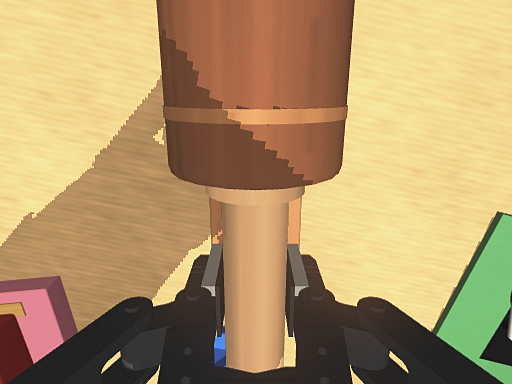

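The mallet is held centrally between the pads, with the handle at (258,280) and the head above row 190. It's level within about 1.5°. Next I carry it over the block.

```bash
python3 -m inch '[[[0.01,-0.35,0],[0,0,0]],[[0.01,-0.35,0],[0,0,0]],[[0.01,-0.35,0],[0,0,0]],[[0.01,-0.35,0],[0,0,0]],[[0.01,-0.35,0],[0,0,0]],[[0.01,-0.35,0],[0,0,0]],[[0.01,-0.35,0],[0,0,0]],[[0.01,-0.35,0],[0,0,0]]]'
python3 -m inch '[[[0.01,-0.35,0],[0,0,0]],[[0.01,-0.35,0],[0,0,0]],[[0.01,-0.35,0],[0,0,0]],[[0.01,-0.35,0],[0,0,0]],[[0.01,-0.35,0],[0,0,0]],[[0.01,-0.35,0],[0,0,0]],[[0.01,-0.30,0],[0,0,0]],[[0.01,-0.2,0],[0,0,0]]]'
python3 hd.py w3
```

```text
t: 7.15
ee_pos: [0.5116, -0.0567, 0.1474]
tcp_rot: [-0.0, 0.995, 0.102, 0.0]
force: [-0.9, 0.9, -2.5]
finger_gap: 0.0254
finger_force: 59.2
t: 8.15
ee_pos: [0.4778, 0.1354, 0.1474]
tcp_rot: [-0.0, 0.995, 0.102, -0.0]
force: [-0.7, -0.6, -2.9]
finger_gap: 0.0254
finger_force: 59.2
head tilt deg 1.21 z@ends -0.0484 -0.0475 0.052500000000000005 0.09749999999999998
handle tilt deg -3.85 z@ends -0.0308 -0.0315 -0.037499999999999964 -0.02749999999999996
front handle tilt deg 63.07 z@ends -0.0791 -0.0301 0.0145 0.0345
head x range [0.0322 0.0991] y [-0.0297  0.0283]
F [ 0.2  1.4 -2.8] M [0.08 0.29 0.09]
```

```bash
python3 -m inch '[[[0.02,-0.08,0],[0,0,0]],[[0,-0.08,0.1],[0,0,0]],[[0,0,0.1],[0,0,0]],[[0,0,0.1],[0,0,0]],[[0,0,0.1],[0,0,0]],[[0,0,0.1],[0,0,0]],[[0,0,0],[0,0,0]],[[0,0,0],[0,0,0]]]'
python3 - <<'E'
from h import *
im=eyes.get_image("side"); c=im["pixels"][180:300,130:310]; cv2.imwrite("pics/s2.png",cv2.resize(c,None,fx=4,fy=4,interpolation=cv2.INTER_CUBIC)[:,:,::-1])
E
```

```text
t: 9.2
ee_pos: [0.4772, 0.1466, 0.11]
tcp_rot: [-0.0, 0.995, 0.102, 0.0]
force: [-0.2, -0.0, -3.3]
finger_gap: 0.0249
finger_force: 59.3
```

View pics/s2.png

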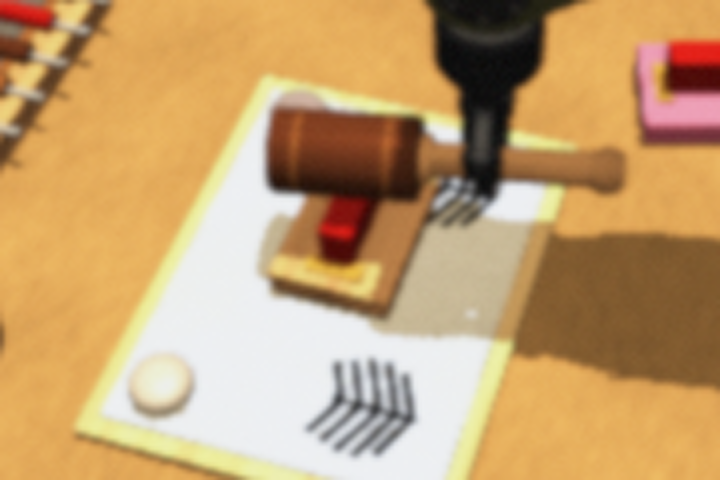

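The mallet head (345,150 in the crop) hangs just over the middle of the red handle (345,225), so I tap now.

```bash
python3 -m inch '[[[0,0,0],[0,0,0]],[[0,0,0],[0,0,0]],[[0,0,0],[0,0,0]],[[0,0,0],[0,0,0]],[[0,0,0],[0,0,0]],[[0,0,0.14],[0,0,0]],[[0,0,0.13],[0,0,0]],[[0,0,0],[0,0,0]]]'
```

```text
t: 10.25
ee_pos: [0.477, 0.1466, 0.0889]
tcp_rot: [0.0, 0.995, 0.102, -0.0]
force: [-2.3, -0.2, 3.1]
finger_gap: 0.0252
finger_force: 60.4
```

```bash
python3 -m inch '[[[0,0,-0.15],[0,0,0]],[[0,0,-0.15],[0,0,0]],[[0,0,-0.15],[0,0,0]],[[0,0,0],[0,0,0]],[[0,0,0],[0,0,0]],[[0,0,0],[0,0,0]],[[0,0,0],[0,0,0]],[[0,0,0],[0,0,0]]]'; python3 hd.py w4
```

```text
t: 11.25
ee_pos: [0.477, 0.1466, 0.1231]
tcp_rot: [0.0, 0.995, 0.102, -0.0]
force: [-0.0, -0.4, -4.1]
finger_gap: 0.0251
finger_force: 59.7
head tilt deg -2.48 z@ends -0.0522 -0.0542 0.052500000000000005 0.09749999999999998
handle tilt deg -21.35 z@ends -0.0234 -0.0297 -0.04249999999999997 -0.02749999999999996
front handle tilt deg 61.58 z@ends -0.0791 -0.0327 0.0145 0.0345
head x range [0.0323 0.0977] y [-0.0297  0.0282]
F [ 0.1  0.6 -3.1] M [-0.02  0.25  0.02]
```

The first tap reached only about 6–7 N before the mallet pivoted in the grip, so it may have been too weak. I'll tap once more with the contact nearer the grip for a shorter lever, and faster.

```bash
python3 -m inch '[[[0.2,0,0],[0,-0.014,0]],[[0.2,0,0],[0,0,0]],[[0,0,0],[0,0,0]],[[0,0,0],[0,0,0]],[[0,0,0],[0,0,0]],[[0,0,0.36],[0,0,0]],[[0,0,0.14],[0,0,0]],[[0,0,0],[0,0,0]]]'
python3 -m inch '[[[0,0,-0.2],[0,0,0]],[[0,0,-0.3],[0,0,0]],[[0,0,-0.3],[0,0,0]],[[0,0,-0.1],[0,0,0]],[[0,0,0],[0,0,0]],[[0,0,0],[0,0,0]],[[0,0,0],[0,0,0]],[[0,0,0],[0,0,0]]]'
python3 hd.py w5
python3 - <<'E'
from h import *
im=eyes.get_image("side"); save(im,"s3"); C=cloud(im); px=im["pixels"].astype(int)
red=(px[...,0]>110)&(px[...,1]<70)&(px[...,2]<70)&(C[...,1]>.09)&(C[...,1]<.25)&(C[...,0]>.5)&(C[...,0]<.64)&(C[...,2]>.076)&(C[...,2]<.09)
print(red.sum(),cv2.minAreaRect(C[red][:,:2].astype(np.float32)))
E
```

```text
t: 12.3
ee_pos: [0.504, 0.1522, 0.0853]
tcp_rot: [0.002, 0.994, 0.102, -0.023]
force: [-9.0, -2.4, 7.0]
finger_gap: 0.0253
finger_force: 62.9
t: 13.3
ee_pos: [0.5076, 0.1529, 0.1522]
tcp_rot: [0.002, 0.995, 0.102, -0.022]
force: [-0.1, 0.5, -2.9]
finger_gap: 0.025
finger_force: 61.4
head tilt deg -10.16 z@ends -0.0608 -0.068 0.052500000000000005 0.09249999999999999
handle tilt deg -20.46 z@ends -0.0189 -0.0274 -0.04749999999999997 -0.02749999999999996
front handle tilt deg 53.59 z@ends -0.0791 -0.0443 0.0145 0.0345
head x range [0.0419 0.0949] y [-0.0295  0.0278]
F [-0.2  0.5 -3. ] M [-0.07  0.21  0.01]
162 ((0.5781108140945435, 0.1684151589870453), (0.0825829803943634, 0.02558155357837677), 88.06507110595703)
```

The second tap held about 10 N vertically, above the 8 N needed. The mallet has pivoted about 10° nose-up in the grip, so I'll pitch the tool to level it and carry it back above the rest.

```bash
python3 -m inch '[[[0,0.1,0],[0,-0.0215,0]],[[0,0.2,0],[0,-0.0215,0]],[[-0.04,0.38,0.007],[0,0,0]],[[-0.04,0.38,0.007],[0,0,0]],[[-0.04,0.38,0.007],[0,0,0]],[[-0.04,0.38,0.007],[0,0,0]],[[-0.04,0.38,0.007],[0,0,0]],[[-0.04,0.38,0.007],[0,0,0]]]'
python3 -m inch '[[[-0.04,0.38,0.007],[0,0,0]],[[-0.04,0.38,0.007],[0,0,0]],[[-0.04,0.38,0.007],[0,0,0]],[[-0.04,0.38,0.007],[0,0,0]],[[-0.04,0.38,0.007],[0,0,0]],[[-0.04,0.38,0.007],[0,0,0]],[[-0.04,0.38,0.007],[0,0,0]],[[-0.04,0.3,0.007],[0,0,0]]]'
python3 - <<'E'
from h import *
# wrist view of mallet, world frame
im=wrist(); save(im,"w6"); C=cloud(im); T=im["Ttw"]; g=T[:3,3]-.0187*T[:3,2]
print("TCP",T[:3,3].round(4),"grip",g.round(4),"x",T[:3,0].round(3),"z",T[:3,2].round(3))
a=np.arctan2(T[1,0],T[0,0]); d=np.array([np.cos(a),np.sin(a)]); n=np.array([-d[1],d[0]])
P=C.reshape(-1,3); P=P[~np.isnan(P[:,0])]; s=(P[:,:2]-g[:2])@d; t=(P[:,:2]-g[:2])@n
print("yaw",np.degrees(a))
for b in np.arange(-.11,.16,.006):
    k=(s>b)&(s<b+.006)&(abs(t)<.01)&(P[:,2]>g[2]-.02)&(P[:,2]<g[2]+.045)
    k2=(s>b)&(s<b+.006)&(abs(t)<.04)&(P[:,2]>g[2]-.005)&(P[:,2]<g[2]+.045)
    if k.sum()>10: print(round(b+.003,3),np.percentile(P[k,2],95).round(4),np.percentile(t[k2],[2,98]).round(4),k.sum())
for nm in("top","side"):
    im=eyes.get_image(nm); C=cloud(im); P=C.reshape(-1,3); P=P[~np.isnan(P[:,0])]; save(im,nm+"6")
    s=(P[:,:2]-g[:2])@d; t=(P[:,:2]-g[:2])@n
    k=(s>.03)&(s<.2)&(abs(t)<.045)&(P[:,2]>g[2]-.03)&(P[:,2]<g[2]+.05)
    h=k&(P[:,2]>g[2]+.02)
    print(nm,"head s",np.percentile(s[h],[1,99]).round(4),"t",np.percentile(t[h],[2,98]).round(4),"z",np.percentile(P[k,2],98).round(4)); 
    p=np.polyfit(s[h],P[h,2],1); print(p)
    px=im["pixels"].astype(int); red=(px[...,0]>110)&(px[...,1]<70)&(px[...,2]<70)&(C[...,1]>.09)&(C[...,1]<.25)&(C[...,0]>.5)&(C[...,0]<.64)&(C[...,2]>.076)&(C[...,2]<.09)
    print(red.sum(),cv2.minAreaRect(C[red][:,:2].astype(np.float32)))
E
```

```text
t: 14.4
ee_pos: [0.5292, -0.0412, 0.1527]
tcp_rot: [0.009, 0.991, 0.102, -0.089]
force: [1.3, -0.1, -2.6]
finger_gap: 0.0253
finger_force: 61.5
t: 15.4
ee_pos: [0.5504, -0.2637, 0.1527]
tcp_rot: [0.009, 0.991, 0.102, -0.089]
force: [0.6, 0.4, -1.6]
finger_gap: 0.0253
finger_force: 61.5
TCP [ 0.5504 -0.2637  0.1527] grip [ 0.5537 -0.263   0.1711] x [ 0.964  0.2   -0.178] z [-0.174 -0.036 -0.984]
yaw 11.711801499579279
-0.041 0.1841 [-0.0113  0.0131] 226
-0.035 0.1842 [-0.0111  0.0129] 393
-0.029 0.1842 [-0.0112  0.0127] 423
-0.023 0.1842 [-0.011   0.0129] 437
-0.017 0.1842 [-0.0112  0.0126] 481
-0.011 0.1842 [-0.0118  0.0136] 484
-0.005 0.1841 [-0.0357  0.0367] 543
0.001 0.1842 [-0.0392  0.0393] 570
0.007 0.1842 [-0.038   0.0386] 605
0.013 0.1842 [-0.0365  0.0376] 654
0.019 0.1841 [-0.0393  0.0395] 695
0.025 0.1842 [-0.0212  0.0229] 750
0.031 0.1843 [-0.0108  0.0125] 773
0.037 0.1901 [-0.0071  0.009 ] 158
0.049 0.2027 [-0.0247  0.0262] 934
0.055 0.2029 [-0.0264  0.0281] 1502
0.061 0.2029 [-0.0264  0.028 ] 1662
0.067 0.2034 [-0.0258  0.0276] 1787
0.073 0.203 [-0.0267  0.0284] 2102
0.079 0.203 [-0.0263  0.028 ] 2275
0.085 0.203 [-0.0263  0.028 ] 2547
0.091 0.203 [-0.0262  0.0279] 2855
0.097 0.2031 [-0.026   0.0278] 3263
0.103 0.203 [-0.0268  0.0285] 700
top head s [0.12   0.1546] t [-0.0012  0.0239] z 0.2031
[0.10756837 0.18233766]
181 ((0.5761827230453491, 0.16701096296310425), (0.08368690311908722, 0.02708648331463337), 87.89299011230469)
side head s [0.0478 0.1544] t [-0.0164  0.0265] z 0.2044
[0.00378352 0.19865187]
178 ((0.5754427313804626, 0.16723975539207458), (0.025248875841498375, 0.08194015175104141), 1.6288256645202637)
```

The mallet now hangs level with its origin at the grip, and both fixed cameras show the block unmoved at (0.575–0.576, 0.167). I lower the mallet into the rest.

```bash
python3 -m inch '[[[-0.06,0.009,0.011],[0,0,0]],[[0.034,0,0.188],[0,0,0]],[[0.034,0,0.188],[0,0,0]],[[0.034,0,0.188],[0,0,0]],[[0.034,0,0.188],[0,0,0]],[[0.034,0,0.188],[0,0,0]],[[0.034,0,0.188],[0,0,0]],[[0.034,0,0.188],[0,0,0]]]'
python3 -m inch '[[[0.006,0,0.033],[0,0,0]],[[0.006,0,0.033],[0,0,0]],[[0,0,0],[0,0,0]],[[0,0,0],[0,0,0]],[[0,0,0],[0,0,0]],[[0,0,0],[0,0,0]],[[0,0,0],[0,0,0]],[[0,0,0],[0,0,0]]]'
python3 - <<'E'
from h import *
im=wrist(); T=im["Ttw"]; print("grip",(T[:3,3]-.0187*T[:3,2]).round(4)); s=ctrl.read_state(); print(np.round(s["force"],1),np.round(s["moment"],2))
im=eyes.get_image("side"); c=im["pixels"][100:200,200:340]; cv2.imwrite("pics/s7.png",cv2.resize(c,None,fx=5,fy=5,interpolation=cv2.INTER_CUBIC)[:,:,::-1])
E
```

```text
t: 16.55
ee_pos: [0.5461, -0.2641, 0.0516]
tcp_rot: [0.009, 0.991, 0.102, -0.089]
force: [-0.2, -0.2, -4.0]
finger_gap: 0.0251
finger_force: 61.5
t: 17.55
ee_pos: [0.5461, -0.2641, 0.0475]
tcp_rot: [0.009, 0.991, 0.102, -0.089]
force: [0.1, -0.3, -2.7]
finger_gap: 0.0253
finger_force: 61.5
grip [ 0.5493 -0.2634  0.0659]
[ 0.3 -0.1 -2.6] [-0.03  0.07 -0.01]
```

View pics/s7.png

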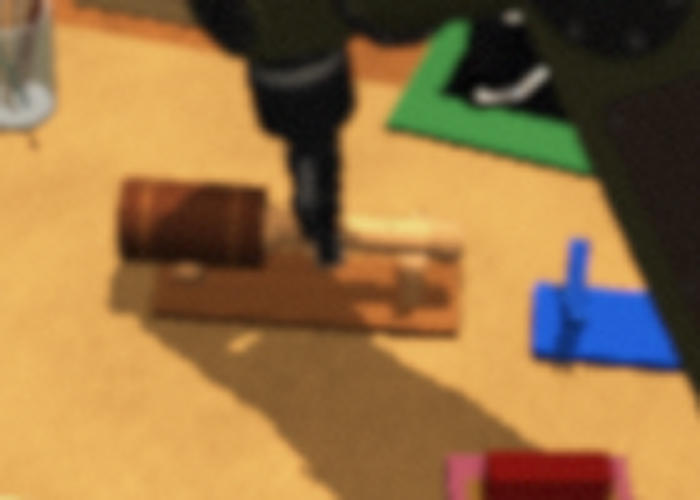

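The side view shows the mallet lying along the wooden rest at about (290,235), just short of touching. I make the final small descent and then release.

```bash
python3 -m inch '[[[0,0.013,0],[0,0,0]],[[0.002,0,0.01],[0,0,0]],[[0.002,0,0.01],[0,0,0]],[[0.001,0,0.006],[0,0,0]],[[0,0,0],[0,0,0]],[[0,0,0],[0,0,0]],[[0,0,0],[0,0,0]],[[0,0,0],[0,0,0]]]'
```

```text
t: 18.65
ee_pos: [0.5464, -0.2653, 0.0459]
tcp_rot: [0.009, 0.991, 0.102, -0.089]
force: [-2.7, -2.0, 5.7]
finger_gap: 0.0254
finger_force: 62.3
```

```bash
python3 -m inch '[[[0,0,0],[0,0,0]],[[0,0,0],[0,0,0]],[[0,0,0],[0,0,0]],[[0,0,0],[0,0,0]],[[0,0,0],[0,0,0]],[[0,0,0],[0,0,0]],[[0,0,0],[0,0,0]],[[0,0,0],[0,0,0]]]' 1
python3 -m inch '[[[-0.03,0,-0.17],[0,0,0]],[[-0.04,0,-0.25],[0,0,0]],[[-0.04,0,-0.25],[0,0,0]],[[-0.05,0,-0.3],[0,0,0]],[[-0.05,0,-0.3],[0,0,0]],[[-0.05,0,-0.3],[0,0,0]],[[0,0,0],[0,0.029,0]],[[0,0,0],[0,0.028,0]]]'
python3 m.py
python3 - <<'E'
from h import *
im=eyes.get_image("top"); c=im["pixels"][90:220,130:390]; cv2.imwrite("pics/t8.png",cv2.resize(c,None,fx=3,fy=3,interpolation=cv2.INTER_CUBIC)[:,:,::-1])
E
```

```text
t: 19.65
ee_pos: [0.5463, -0.265, 0.0455]
tcp_rot: [0.009, 0.991, 0.102, -0.089]
force: [0.4, -0.4, -0.0]
finger_gap: 0.0855
finger_force: 0.0
t: 20.65
ee_pos: [0.5484, -0.2647, 0.1666]
tcp_rot: [0.0, 0.995, 0.102, 0.002]
force: [-0.4, -0.4, -0.1]
finger_gap: 0.0857
finger_force: 0.0
[[ 0.979  0.204  0.004  0.548]
 [ 0.204 -0.979 -0.    -0.265]
 [ 0.004  0.001 -1.     0.167]
 [ 0.     0.     0.     1.   ]]
0.96 [99.1, 254.8] [[0.459, -0.291, 0.066], [0.616, -0.256, 0.087], [0.671, -0.214, 0.097]]
yaw 11.559239120872137 c [ 0.54961102 -0.26363672]
[[-0.105  0.     0.016  0.077]
 [-0.095 -0.     0.03   0.081]
 [-0.085 -0.     0.029  0.082]
 [-0.075 -0.     0.027  0.079]
 [-0.065 -0.     0.023  0.078]
 [-0.055 -0.     0.024  0.078]
 [-0.045  0.     0.024  0.078]
 [-0.035 -0.     0.024  0.078]
 [-0.025  0.     0.024  0.078]
 [-0.015 -0.     0.024  0.078]
 [ 0.045  0.     0.042  0.096]
 [ 0.055 -0.     0.042  0.096]
 [ 0.065 -0.     0.042  0.097]
 [ 0.075 -0.     0.043  0.096]
 [ 0.085 -0.     0.043  0.096]
 [ 0.095  0.     0.042  0.096]
 [ 0.105 -0.     0.042  0.096]
 [ 0.115 -0.     0.042  0.096]
 [ 0.125  0.     0.043  0.096]]
extents [-0.09849381  0.12330106] head [0.04777755 0.12151507]
```

View pics/t8.png

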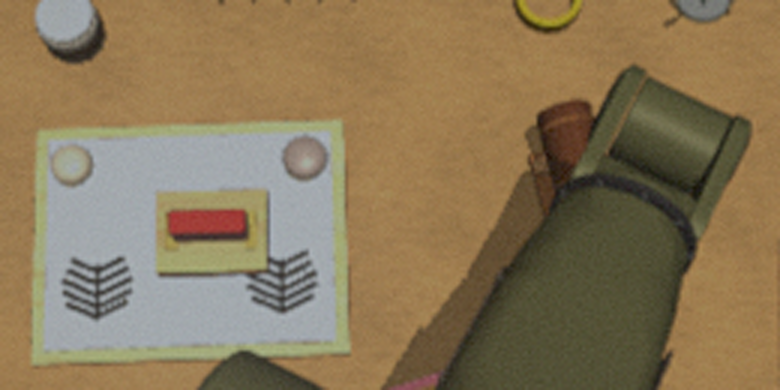

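View pics/w1.png

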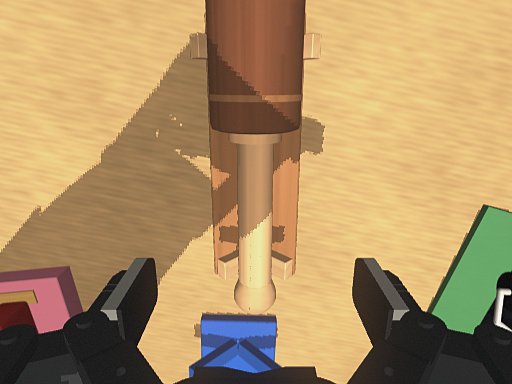

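The mallet fit gives the same pose as before the job: yaw 11.56°, centre (0.5496, −0.2636). In the last wrist view it lies along (255,60–300) in the rest. The top view shows the block at (208,223), with the pebbles and sheet in place. I move over the block and turn so that the fingers close along x.

```bash
python3 -m inch '[[[0.127,-0.464,0],[0,0,0]],[[0.127,-0.464,0],[0,0,0]],[[0.127,-0.464,0],[0,0,0]],[[0.127,-0.464,0],[0,0,0]],[[0.127,-0.464,0],[0,0,0]],[[0.127,-0.464,0],[0,0,0]],[[0.127,-0.464,0],[0,0,0]],[[0.127,-0.464,0],[0,0,0]]]' 1
python3 -m inch '[[[0.127,-0.464,0],[0,0,0]],[[0.127,-0.464,0],[0,0,0]],[[0.127,-0.464,0],[0,0,0]],[[0.127,-0.464,0],[0,-0.0013,0]],[[0,0,0],[0,0,-0.055]],[[0,0,0],[0,0,-0.055]],[[0,0,0],[0,0,-0.055]],[[0,0,0],[0,0,-0.055]]]'
python3 -m inch '[[[0,0,0],[0,0,-0.055]],[[0,0,0],[0,0,-0.055]],[[0,0,0],[0,0,-0.055]],[[0,0,0],[0,0,-0.055]],[[0,0,-0.1],[0,0,0]],[[0,0,-0.1],[0,0,0]],[[0,0,0],[0,0,0]],[[0,0,0],[0,0,0]]]'
cat > b.py <<'E'
from h import *
im=wrist(); save(im,"w9"); C=cloud(im); T=im["Ttw"]; print(T.round(4)); px=im["pixels"].astype(int)
ok=~np.isnan(C[...,0])&(abs(C[...,0]-.575)<.07)&(abs(C[...,1]-.168)<.09)
red=ok&(px[...,0]>100)&(px[...,1]<80)&(px[...,2]<80)&(abs(C[...,2]-.082)<.005)
print("red",red.sum(),cv2.minAreaRect(C[red][:,:2].astype(np.float32)),np.median(C[red][:,2]),np.percentile(C[red][:,:2],[1,99],axis=0).round(4).tolist())
b=ok&(abs(C[...,2]-.042)<.004); 
if b.sum()>50: print("block",cv2.minAreaRect(C[b][:,:2].astype(np.float32)),np.median(C[b][:,2]))
for n in("top","side"):
    im=eyes.get_image(n); C=cloud(im); px=im["pixels"].astype(int)
    red=(px[...,0]>110)&(px[...,1]<70)&(px[...,2]<70)&(abs(C[...,0]-.575)<.07)&(abs(C[...,1]-.168)<.09)&(C[...,2]>.076)
    if red.sum()>20: print(n,red.sum(),cv2.minAreaRect(C[red][:,:2].astype(np.float32)))
E
python3 b.py
```

```text
t: 21.8
ee_pos: [0.5663, 0.0248, 0.1654]
tcp_rot: [0.001, 0.995, 0.102, -0.001]
force: [-0.3, -0.6, 0.3]
finger_gap: 0.0853
finger_force: 0.0
t: 22.8
ee_pos: [0.5752, 0.1678, 0.1653]
tcp_rot: [0.0, 0.9, 0.436, -0.003]
force: [-0.8, -0.8, 0.2]
finger_gap: 0.0856
finger_force: 0.0
t: 23.8
ee_pos: [0.5751, 0.1674, 0.1799]
tcp_rot: [-0.001, 0.702, 0.712, -0.002]
force: [0.0, -0.5, 0.4]
finger_gap: 0.0852
finger_force: 0.0
[[-1.510e-02  9.999e-01 -4.100e-03  5.751e-01]
 [ 9.999e-01  1.510e-02 -1.000e-03  1.674e-01]
 [-9.000e-04 -4.100e-03 -1.000e+00  1.799e-01]
 [ 0.000e+00  0.000e+00  0.000e+00  1.000e+00]]
red 3697 ((0.5758300423622131, 0.16758394241333008), (0.02795252948999405, 0.08335445076227188), 0.46269142627716064) 0.08174264694947506 [[0.5633, 0.1273], [0.5886, 0.2084]]
block ((0.5759074687957764, 0.16719487309455872), (0.09529465436935425, 0.12516507506370544), 0.41287142038345337) 0.04196472897189174
side 171 ((0.5767815113067627, 0.1693108081817627), (0.07773326337337494, 0.026401782408356667), 86.98135375976562)
```

The wrist view fits the block at (0.5759, 0.1675), yaw 0.45°, with the expected sizes and heights (95×125 mm top at 42 mm, handle top at 82 mm). I descend around the handle and then close in two stages.

```bash
python3 -m inch '[[[0,0.009,0.21],[0,0,0.002]],[[0,0,0.25],[0,0,0]],[[0,0,0.25],[0,0,0]],[[0,0,0.25],[0,0,0]],[[0,0,0.25],[0,0,0]],[[0,0,0.25],[0,0,0]],[[0,0,0.2],[0,0,0]],[[0,0,0.085],[0,0,0]]]' 1
python3 -m inch '[[[0,0,0],[0,0,0]],[[0,0,0],[0,0,0]],[[0,0,0],[0,0,0]],[[0,0,0],[0,0,0]],[[0,0,0],[0,0,0]],[[0,0,0],[0,0,0]],[[0,0,0],[0,0,0]],[[0,0,0],[0,0,0]]]' -0.15
python3 - <<'E'
from h import *
Z=[]
for i in range(4):
    im=wrist(); Z.append(im["Ttw"])
print(np.mean(Z,0).round(4)); C=cloud(im); px=im["pixels"].astype(int)
red=(px[...,0]>100)&(px[...,1]<80)&(px[...,2]<80)&(abs(C[...,2]-.082)<.006)
print(red.sum(),cv2.minAreaRect(C[red][:,:2].astype(np.float32)))
E
```

```text
t: 24.95
ee_pos: [0.575, 0.1673, 0.0479]
tcp_rot: [-0.001, 0.704, 0.711, -0.002]
force: [-0.0, -0.2, -0.5]
finger_gap: 0.0857
finger_force: 0.0
t: 25.95
ee_pos: [0.5753, 0.1673, 0.049]
tcp_rot: [-0.001, 0.704, 0.711, -0.002]
force: [0.3, 0.5, 0.3]
finger_gap: 0.0362
finger_force: 0.0
[[-9.900e-03  9.999e-01 -4.000e-03  5.753e-01]
 [ 1.000e+00  9.900e-03 -8.000e-04  1.673e-01]
 [-8.000e-04 -4.000e-03 -1.000e+00  4.900e-02]
 [ 0.000e+00  0.000e+00  0.000e+00  1.000e+00]]
11871 ((0.5756759643554688, 0.17187988758087158), (0.0280743595212698, 0.07499029487371445), 0.13136380910873413)
```

```bash
python3 -m inch '[[[0,0.005,0],[-0.0013,0,0.002]],[[0,0,0],[0,0,0]],[[0,0,0],[0,0,0]],[[0,0,0],[0,0,0]],[[0,0,0],[0,0,0]],[[0,0,0],[0,0,0]],[[0,0,0],[0,0,0]],[[0,0,0],[0,0,0]]]' -0.15
python3 -m inch '[[[0,0,0],[0,0,0]],[[0,0,0],[0,0,0]],[[0,0,0],[0,0,0]],[[0,0,0],[0,0,0]],[[0,0,0],[0,0,0]],[[0,0,0],[0,0,0]],[[0,0,0],[0,0,0]],[[0,0,0],[0,0,0]]]' -1
```

```text
t: 27.15
ee_pos: [0.5756, 0.1673, 0.049]
tcp_rot: [0.0, 0.706, 0.708, -0.0]
force: [0.0, 0.6, -0.4]
finger_gap: 0.0364
finger_force: 0.0
t: 28.15
ee_pos: [0.5759, 0.1674, 0.0493]
tcp_rot: [0.001, 0.706, 0.708, 0.0]
force: [1.2, -0.2, 5.3]
finger_gap: 0.0272
finger_force: 61.1
```

```bash
python3 -m inch '[[[0,0,-0.02],[0,0,0]],[[0,0,-0.04],[0,0,0]],[[0,0,-0.06],[0,0,0]],[[0,0,-0.1],[0,0,0]],[[0,0,-0.1],[0,0,0]],[[0,0,-0.1],[0,0,0]],[[0,0,-0.1],[0,0,0]],[[0,0,-0.12],[0,0,0]]]'
python3 -m inch '[[[0,0,-0.12],[0,0,0]],[[0,0,-0.12],[0,0,0]],[[0,0,-0.12],[0,0,0]],[[0,0,-0.12],[0,0,0]],[[0,0,-0.1],[0,0,0]],[[0,0,-0.07],[0,0,0]],[[0,0,-0.04],[0,0,0]],[[0,0,0],[0,0,0]]]'
python3 -m inch '[[[0,0,0],[0,0,0]],[[0,0,0],[0,0,0]],[[0,0,0],[0,0,0]],[[0,0,0],[0,0,0]],[[0,0,0],[0,0,0]],[[0,0,0],[0,0,0]],[[0,0,0],[0,0,0]],[[0,0,0],[0,0,0]]]'
python3 - <<'E'
from h import *
im=eyes.get_image("side"); c=im["pixels"][130:320,120:350]; cv2.imwrite("pics/s10.png",cv2.resize(c,None,fx=3,fy=3,interpolation=cv2.INTER_CUBIC)[:,:,::-1])
im=wrist(); C=cloud(im); T=im["Ttw"]; print(T.round(4)); ok=(abs(C[...,0]-.576)<.06)&(abs(C[...,1]-.167)<.075)&(abs(C[...,2]-.142)<.012)
P=C[ok]; print(len(P),cv2.minAreaRect(P[:,:2].astype(np.float32)),np.median(P[:,2])); A=np.c_[P[:,:2]-P[:,:2].mean(0),np.ones(len(P))]; c=np.linalg.lstsq(A,P[:,2],rcond=None)[0]; print("tilt deg",np.degrees(c[:2]),c[2])
E
```

```text
t: 29.15
ee_pos: [0.5756, 0.1674, 0.0975]
tcp_rot: [0.0, 0.706, 0.708, -0.0]
force: [-0.3, -0.3, -3.8]
finger_gap: 0.027
finger_force: 59.9
t: 30.15
ee_pos: [0.5756, 0.1674, 0.1487]
tcp_rot: [0.0, 0.706, 0.708, -0.0]
force: [0.9, 0.2, -4.9]
finger_gap: 0.0273
finger_force: 59.9
t: 31.15
ee_pos: [0.5757, 0.1674, 0.1487]
tcp_rot: [0.0, 0.706, 0.708, -0.0]
force: [0.5, -0.6, -5.0]
finger_gap: 0.027
finger_force: 59.9
[[-3.600e-03  1.000e+00  1.000e-04  5.756e-01]
 [ 1.000e+00  3.600e-03 -8.000e-04  1.674e-01]
 [-8.000e-04  1.000e-04 -1.000e+00  1.487e-01]
 [ 0.000e+00  0.000e+00  0.000e+00  1.000e+00]]
23465 ((0.5743892192840576, 0.16714909672737122), (0.09542114287614822, 0.12533700466156006), 0.20858626067638397) 0.1413811330042169
tilt deg [-0.02487997 -0.13027142] 0.14144874472808153
```

View pics/s10.png

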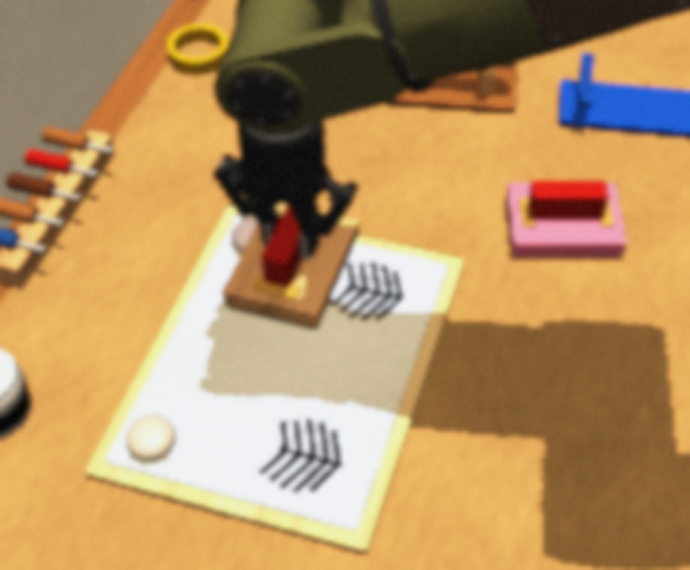

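The side view shows the block at (290,275), held level by its red handle and clear of the sheet by 10 cm (tilt 0.13°, top at 0.1414 m). Both pebbles, the pink block at (565,215) and the blue rest are where they were.

```bash
python3 -c "from workcell import workorder; print(workorder.job_done())"
```

```text
the job is handed in; nothing more can be done
None
```

I handed the job in at about 31 s: the block is held level 10 cm above its print, the mallet is back in its rest and nothing else moved, but it took two taps because the first reached only 6–7 N before the mallet pivoted in the grip (the second held about 10 N).

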